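# Seat a switch plate against the stops of a spring-plunger jig and hold it

### The arm

A 6-joint arm with a two-finger parallel gripper is mounted at the origin on a cart in front of the work surface, level with it; the furniture and walls round the work are solid. World frame = base frame: x ahead of the robot, y to its left, z up, the work surface at z = 0. Lengths are in mm, angles in rad, forces in N, time in s.
With the tool pointing down it reaches from about 325 to 875 mm from the base axis. Payload 4.4 kg.
Tool frame: the origin (TCP) lies on the centre line of the jaws, within the pads' length; the fingertips stand ahead of it and the grasp point (between the pads) lies 6 mm ahead of it (ctrl.tcp_to_tips is the z of the fingertips in the tool frame, in mm); z points along the fingers, y is the line along which they close (so a half turn about z gives the same grasp; the last joint's range is limited). The gripper opens to 85 mm and grips with 20 to 120 N. Pads are 22 mm wide; open, the fingers measure 114 mm over their backs; the gripper's body (76 mm by 85 mm) begins 54 mm behind the grasp point. The pads swing forward as they close: fully open they stand 13 mm farther back than shut.
Start: joints at [1.188, 0.207, 1.542, -0, 1.393, -0.15], TCP at [132.664, 559.489, 256.282] pointing down, gripper open.
Joint ranges: [-2.73, 2.73], [-0.86, 2.22], [0.23, 2.46], [-1.11, 4.25], [0.08, 2.63], [-2.82, 2.82]. Speed limits (rad/s): [2.79, 2.79, 3.14, 3.14, 3.14, 3.14].

### API

Orientations are given as a 3x3 rotation matrix whose columns are the frame's x, y, z axes.
In Python, from plant import ctrl, sensors, optics gives the robot as it stands. Calls block until the motion is done:
- ctrl.move_ptp(position, orientation): joint-space move of the TCP to a pose.
- ctrl.move_l(position, rot=None, vel=150, threshold=None): straight line of the TCP; rot=None keeps the orientation; vel is the mean speed in mm/s. With threshold (N) it stops when the force on the tool has changed by that much, and returns True; else False.
- ctrl.set_joints(angles): joint-space move.
- ctrl.gripper_to(opening, force=None): finger opening in mm; force is the grip in N (None keeps the last); returns when the fingers have stopped.
- ctrl.hold(seconds).
- ctrl.solve_ik(position, orientation): joint angles nearest the present ones, or None.
- sensors.read_state(): the state.
- optics.grab_frame(name): name is "scene" or "top" or "wrist"; returns (picture, depth): 400x640x3 uint8, red, green, blue; 400x640 float32, mm along the optical axis (not along the pixel's ray), 0 where there is no reading.
- optics.camera_params(name): a dict with "mtx" (3x3 intrinsics, pixels), "k1" (the pictures are not rectified: a ray, as slopes to the right and down, at radius r is drawn at 1 + k1 r^2 times it, then the intrinsics apply), "R" (3x3) and "t" (3): a world point X has camera coordinates R X + t; the wrist camera has in their place "T_tool_cam" (4x4, takes a point from camera to tool coordinates, whose origin is the TCP and whose axes are the flange's). Camera axes: x right, y down, z forward; pixel columns grow to the right and rows downward; lengths in mm; the calibration is good to about 2 mm. A picture is of the moment at which its call begins: read the wrist's pose just before it. camera_params takes no time and is no camera call.
A pose or a line that the arm cannot do raises ctrl.MotionError and nothing moves.
- ctrl.finish_job(): hands the job in, once; it reports no verdict.
The state is a dict: "t": time; "q": joint angles; "qvel": joint speeds; "tau": joint torques, N m; "eef_pos": TCP position; "eef_rot": TCP orientation; "force": force on the tool from outside, world axes, zero at the start; "wrist_torque": the same for the moment, N m; "grip_width": finger opening in mm.
Only numpy, scipy, OpenCV 4.12 (cv2) and the standard library are available. Lean on these libraries where they do the work, as an engineer would, in place of code of your own. Each camera call takes 0.05 s, during which the arm holds its last target. There are 200 camera calls.

### The job

Take the small brown switch plate from the sloping wooden rest and stand it upright on one of its thin edges on the bare bed of the metal jig, facing the plunger but not yet pressing it. Then slide it, centred and square, against the sprung plunger until it sits flat on both hard steel stops beside the plunger, pressing firmly but without ramming them. Finish holding it there: keep the gripper on the plate and keep up the push so the plunger stays down, do not let go; leave the things lying around where they are.

Things in the scene. Friction and masses are not known exactly. Their poses are not given: they have to be found in the camera images.
- plate: The part: a brown square switch plate with a blank pale label, 75 x 75 mm, 12 mm thick, 50 g, loose. Origin at the middle of its lower thin edge; z runs up along the plate (75 mm to the upper edge), y along its width, x is the normal of its faces (faces at x = +-6 mm). At the start it leans in the rest, 30 degrees off upright, its upper edge towards the rest's -x. About 30 mm of it stands free above the rest's two back fins.
- plate_centre (a point): Centre of the plate (37.5 mm from every thin edge, mid thickness); axes as the plate's.
- rest: Fixed sloping rest of light wood, base 95 x 90 x 10 mm. Origin on the table; the foot of the plate stands at about (0, 0, 30 mm) in its frame, within 5 mm along y. Two back fins, 12 mm wide, centred at y = +-31 mm, carry the plate's -x face up to 46 mm along the plate from its foot; between the fins it is open (50 mm). A lip 6 mm high lies in front of the plate's foot. Lift the plate out along its own z or straight up.
- jig: Fixed metal jig. Origin on the table under the middle of the stop faces; +x is the direction of pressing (towards the plunger housing), z up. The bed is an aluminium plate 10 mm thick, from x = -90 to +80 mm, 100 mm wide; the bare part of it to stand the plate on lies at x < -15 mm. Grey plunger housing behind the stops, 32 mm wide, x = 15 to 65 mm, top at z = 46 mm.
- bed_centre (a point): Point on top of the bed (10 mm above the table) on the jig's centre line, in the plane of the stop faces; axes as the jig's.
- jig_stops: The two fixed steel stop blocks; same origin and axes as the jig. Their faces lie in the plane x = 0 and look to -x; each is 16 mm wide, centred at y = +-26 mm, from the bed to z = 44 mm (34 mm above the bed).
- plunger_tip (a point): Centre of the nose of the steel plunger, 14 mm diameter, axis along the jig's x at z = 34 mm (24 mm above the bed), between the stops; it moves with the plunger. Axes as the jig's.
- plunger (a joint): Travel of the plunger in m: 0 = out (its nose stands 15 mm before the stop faces), grows as it is pressed towards +x; 0.015 = nose level with the stop faces. Spring 350 N/m with 3.5 N preload, so 8.8 N at the stops; it springs back when let go.
- duct_roll: Bystander: small roll of black tape lying flat, 55 mm across, 19 mm high, origin under its centre. Leave alone.
- screwdriver: Bystander: screwdriver, 210 mm long, 28 mm thick, origin under its centre. Leave alone.
- tape_roll: Bystander: roll of masking tape, 98 mm across, 25 mm high, origin under its centre. Leave alone.
Mind the look-alikes: they are no part of the job. There is more than one size of the plate; the one meant has the size given above.

How it is judged:
By the outcome, as a careful person would: the job done as asked, in the order asked, and still so for the second after the job is handed in, while the arm keeps its last pose, push and grip.
It also fails if it takes over 54 s, if anything falls off the work surface, if the arm or the gripper's body presses on something with over 40 N, if the wrist force passes 120 N, or if a joint passes its speed limit or range.

## Working session

There is one attempt and no reset: what is moved stays moved. The work goes in short steps, each a Python script; the robot and the scene stay as the last script left them, time stands still between calls to the robot, and variables do not carry over. Pictures are saved under pics/ and viewed, on a budget of 10 in all, crops included, one or two more only if the job needs it, and the job is handed in when it is done.

```bash
ls; mkdir -p pics
python3 - <<'E'
from plant import ctrl,sensors,optics
import cv2,numpy as np
ims=[]
for n in ("scene","top"):
    im,d=optics.grab_frame(n); np.savez(f"pics/{n}.npz",im=im,d=d)
    cv2.imwrite(f"pics/{n}0.png",im[:,:,::-1]); print(n,optics.camera_params(n))
print(optics.camera_params("wrist"),ctrl.tcp_to_tips,sensors.read_state())
E
```

```text
pics
scene {'mtx': array([[466.24730735,   0.        , 322.46848407],
       [  0.        , 466.24730735, 207.37265293],
       [  0.        ,   0.        ,   1.        ]]), 'k1': -0.08825935464226031, 'R': array([[ 0.694594  , -0.71910343, -0.02072278],
       [-0.45456677, -0.41638279, -0.78739724],
       [ 0.55759145,  0.55634128, -0.61609752]]), 't': array([-334.66158795,  314.24251167, 1254.87456633])}
top {'mtx': array([[429.10815818,   0.        , 311.22050899],
       [  0.        , 429.10815818, 203.02215892],
       [  0.        ,   0.        ,   1.        ]]), 'k1': -0.0631099343847235, 'R': array([[-0.01505382, -0.99987331,  0.00517224],
       [-0.98262523,  0.01383672, -0.1850843 ],
       [ 0.18498929, -0.0078686 , -0.98270904]]), 't': array([  50.53504935,  490.95830684, 1159.84563318])}
{'mtx': array([[331.50056631,   0.        , 318.0976003 ],
       [  0.        , 331.50056631, 199.07009037],
       [  0.        ,   0.        ,   1.        ]]), 'k1': -0.014314372265328126, 'T_tool_cam': array([[ 1.56451753e-04, -9.57315811e-01, -2.89043966e-01,
         7.36177034
[... 338 characters left out ...]
+00, -4.12129912e-05,
        1.39350915e+00, -1.50454836e-01]), 'qvel': array([ 0.00090312, -0.00149793, -0.00171754,  0.00048292,  0.00158778,
        0.00075452]), 'tau': array([-1.16024508e-03, -3.84088039e+01, -2.92549860e+01, -3.14064728e-04,
        4.80754316e-03,  5.96453447e-06]), 'eef_pos': array([132.43157893, 558.88638796, 255.21706672]), 'eef_rot': array([[-9.73017063e-01,  2.30731949e-01, -7.50314183e-04],
       [ 2.30733004e-01,  9.73015109e-01, -1.96920747e-03],
       [ 2.75707960e-04, -2.08919471e-03, -9.99997780e-01]]), 'force': array([-1.45902317,  0.28772662, -0.8333891 ]), 'wrist_torque': array([-0.01137673, -0.02398195,  0.00716849]), 'grip_width': 85.30322260089545}
```

View pics/scene0.png

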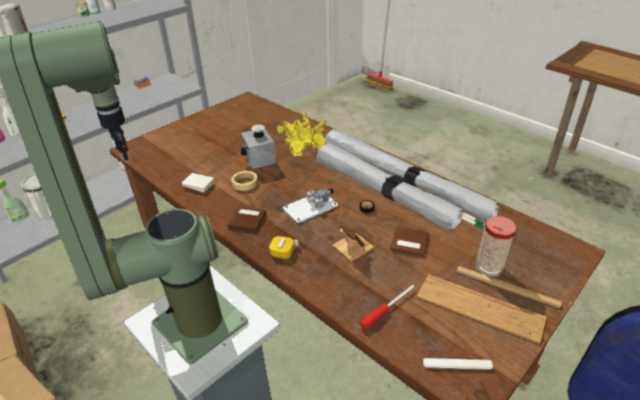

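View pics/top0.png

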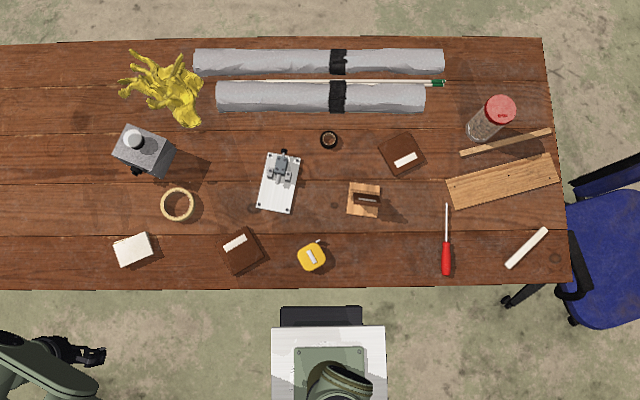

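Candidates: brown plate in the rest at top (366,198) / scene (352,238); bigger brown plates lying on the table at top (243,250) and (402,153). The one in the rest fits the description. The jig is at top (278,180), with its plunger towards the top of the image. Next I'll do rough localization and close wrist views.

```bash
cat > h.py <<'E'
from plant import ctrl,sensors,optics
import cv2,numpy as np
def und(P,uv):
    d=np.array([P['k1'],0,0,0,0.]); return cv2.undistortPoints(np.array(uv,float).reshape(-1,1,2),P['mtx'],d).reshape(-1,2)
def cloud(n,d,T=None):
    """per-pixel world xyz; T: tool pose (R,p) for wrist"""
    P=optics.camera_params(n); v,u=np.mgrid[:d.shape[0],:d.shape[1]]
    s=und(P,np.stack([u,v],-1)).reshape(d.shape+(2,))
    C=np.concatenate([s*d[...,None],d[...,None]],-1)
    if n=="wrist":
        M=P['T_tool_cam']; return (C@M[:3,:3].T+M[:3,3])@T[0].T+T[1]
    return (C-P['t'])@P['R']
def down(yaw):  # tool z down, tool x at yaw
    c,s=np.cos(yaw),np.sin(yaw); return np.array([[c,s,0],[s,-c,0],[0,0,-1.]])
def snap(name,view=True):
    s=sensors.read_state(); im,d=optics.grab_frame("wrist")
    cv2.imwrite(f"pics/{name}.png",im[:,:,::-1]); W=cloud("wrist",d,(s['eef_rot'],s['eef_pos']))
    np.savez(f"pics/{name}.npz",im=im,d=d,W=W,R=s['eef_rot'],p=s['eef_pos']); return im,d,W
E
python3 - <<'E'
from h import *
f=np.load('pics/top.npz'); W=cloud("top",f['d'])
for n,(u,v) in dict(rest=(352,205),restback=(352,190),plate=(367,198),jig0=(262,208),jig1=(290,211),jig2=(298,160),jigt=(283,152),big1=(402,145)).items():
    print(n,W[v,u].round(1))
im=f['im']; c=im[130:230,230:430]; cv2.imwrite('pics/topc.png',cv2.resize(c,None,fx=4,fy=4,interpolation=cv2.INTER_CUBIC)[:,:,::-1])
E
```

```text
rest [491.  -74.9   9.2]
restback [527.8 -72.7  44.2]
plate [ 500.1 -111.5   64.7]
jig0 [486.3 185.8   6.8]
jig1 [477.3 105.    1.2]
jig2 [627.4  80.1  12.4]
jigt [642.7 122.4  43.6]
big1 [ 667.5 -228.3   19.9]
```

View pics/topc.png

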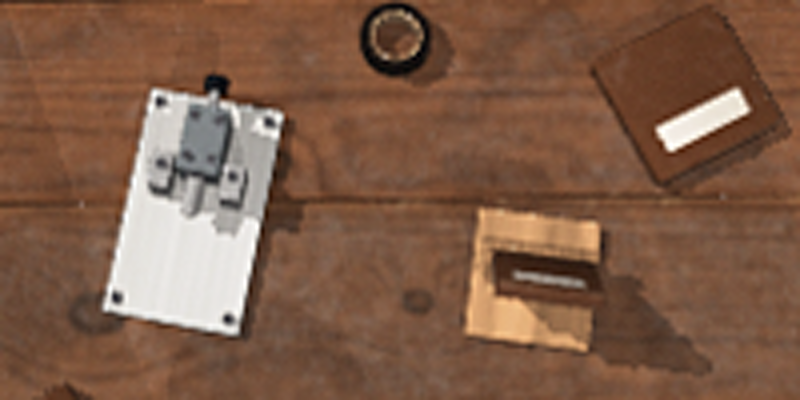

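The crop confirms the choice: the small plate leans in the wooden rest (crop (545,275)), and the bigger plate lies flat at (690,95). The jig is at (190,200), with its plunger nose at (192,210) pointing towards the robot. Next come close wrist views of both.

Run:
```python
from h import *
for yaw in (np.pi,0,np.pi/2,-np.pi/2):
    print(yaw,ctrl.solve_ik([505,-90,220],down(yaw)),ctrl.solve_ik([560,130,220],down(yaw)))
ctrl.move_ptp([580,125,220],down(np.pi)); snap('jig'); ctrl.move_ptp([505,-90,220],down(np.pi)); snap('rest')
print(sensors.read_state()['t'])
a,b=[cv2.imread(f'pics/{n}.png') for n in('jig','rest')]
cv2.imwrite('pics/both.png',np.hstack([a[:,120:520],b[:,120:520]]))
```

```text
3.141592653589793 [-3.45212527e-01  1.08558524e-01  1.73239488e+00 -4.44089210e-16
  1.30063925e+00 -1.91600885e+00] [ 7.75936355e-02  2.37824253e-01  1.58105312e+00 -4.44089210e-16
  1.32271528e+00 -1.49320269e+00]
0 [-3.45212527e-01  1.08558524e-01  1.73239488e+00 -4.44089210e-16
  1.30063925e+00  1.22558380e+00] [ 7.75936355e-02  2.37824253e-01  1.58105312e+00 -4.44089210e-16
  1.32271528e+00  1.64838996e+00]
1.5707963267948966 [-3.45212527e-01  1.08558524e-01  1.73239488e+00 -4.44089210e-16
  1.30063925e+00 -3.45212527e-01] [ 7.75936355e-02  2.37824253e-01  1.58105312e+00 -4.44089210e-16
  1.32271528e+00  7.75936355e-02]
-1.5707963267948966 [-3.45212527e-01  1.08558524e-01  1.73239488e+00 -4.44089210e-16
  1.30063925e+00  2.79638013e+00] None
3.3417
```

View pics/both.png

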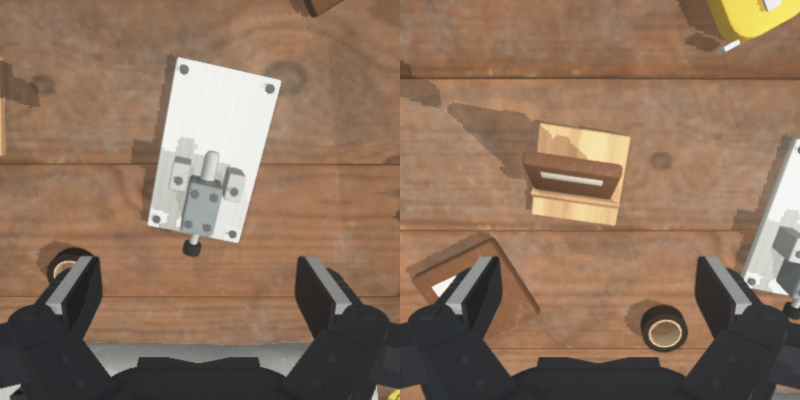

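The left half shows the jig: bed corners (178,58), (280,80), (240,242), (148,225), and plunger nose (211,153). The right half shows the rest: plate upper edge (525–620, 157), label (570,180) facing up and away from the robot. So rest +x and jig +x both point roughly along world +x. Now fit the poses from depth.

Run:
```python
from h import *
def load(n): f=np.load(f'pics/{n}.npz'); return f['im'].astype(int),f['W']
def rect(m,W):
    n,l,st,_=cv2.connectedComponentsWithStats(m.astype(np.uint8)); k=1+np.argmax(st[1:,4])
    P=W[l==k]; c,s,a=cv2.minAreaRect(P[:,:2].astype(np.float32)); return P,c,s,a,cv2.boxPoints((c,s,a))
im,W=load('jig'); z=W[...,2]
reg=(abs(W[...,0]-570)<130)&(abs(W[...,1]-130)<100)
print('table z',np.median(z[reg&(z<6)]))
P,c,s,a,b=rect(reg&(z>6)&(z<14)&(im.min(-1)>110),W); print('bed',c,s,a,np.median(P[:,2]),b.round(1).tolist())
P,c,s,a,b=rect(reg&(z>6),W); print('bed+all',c,s,a)
m=reg&(z>38)&(z<60)
n,l,st,ce=cv2.connectedComponentsWithStats(m.astype(np.uint8))
for k in range(1,n):
    if st[k,4]>20: Q=W[l==k]; print('hi',st[k],Q.mean(0).round(1),cv2.minAreaRect(Q[:,:2].astype(np.float32)),np.median(Q[:,2]))
im,W=load('rest'); z=W[...,2]
reg=(abs(W[...,0]-505)<70)&(abs(W[...,1]+90)<70)
print('table z',np.median(z[reg&(z<6)]))
P,c,s,a,b=rect(reg&(z>6),W); print('rest all',c,s,a)
m=reg&(z>6)&(z<14);P=W[m];print('base',cv2.minAreaRect(P[:,:2].astype(np.float32)),np.median(P[:,2]))
br=reg&(z>40)&(im[...,0]<140); 
P=W[cv2.erode(br.astype(np.uint8),np.ones((3,3)))>0]; print(len(P),P.min(0),P.max(0))
# RANSAC plane with normal ~30deg above horizontal
rng=np.random.default_rng(0);best=0
for _ in range(500):
    q=P[rng.choice(len(P),3,0)];nn=np.cross(q[1]-q[0],q[2]-q[0]);nn/=np.linalg.norm(nn)+1e-9
    k=abs((P-q[0])@nn)<1
    if k.sum()>best: best=k.sum();K=k
Q=P[K];cc=Q.mean(0);nn=np.linalg.svd(Q-cc)[2][2];nn*=np.sign(nn[2]);print('face',best,cc,nn,'tilt',np.degrees(np.arcsin(nn[2])))
A=W[reg&(z>20)&(abs((W-cc)@nn)<2.0)&(im[...,0]<150)]
y=np.cross([0,0,1],nn);y/=np.linalg.norm(y);zz=np.cross(nn,y)
print('y',y,'zz',zz,'y ext',np.percentile((A-cc)@y,[0,1,50,99,100]),'z ext',np.percentile((A-cc)@zz,[0,1,99,100]))
```

```text
table z -0.4422616655489833
bed (561.7191772460938, 138.78848266601562) (100.30607604980469, 170.2470245361328) 78.25362396240234 9.592133550686071 [[468.20001220703125, 107.0], [634.7999877929688, 72.4000015258789], [655.2999877929688, 170.60000610351562], [488.6000061035156, 205.1999969482422]]
bed+all (549.3203735351562, 126.58450317382812) (86.05099487304688, 149.9704132080078) 0.21835839748382568
hi [ 300  152   43   85 2132] [597.4 130.9  44.5] ((593.0833129882812, 132.05422973632812), (31.974090576171875, 83.48419952392578), 78.38257598876953) 45.25900227311031
hi [289 161  22  31 505] [573.4 109.6  43.5] ((574.2149047851562, 109.48301696777344), (15.9906005859375, 26.257221221923828), 78.34296417236328) 43.491885631058466
hi [344 173  23  30 495] [583.9 160.   43.5] ((584.6007690429688, 160.2816925048828), (15.9764404296875, 25.902116775512695), 78.42263793945312) 43.49829942905552
hi [304 242  17  15 184] [648.  120.5  40.7] ((647.3914794921875, 120.71570587158203), (15.67618179321289, 14.015715599060059), 80.15010833740234) 40.97017689905435
table z -0.3826015822255755
rest all (501.3741760253906, -89.99578094482422) (140.016357421875, 34.450252532958984) 89.91035461425781
base ((507.7230529785156, -107.85775756835938), (90.25135803222656, 95.06344604492188), 81.57478332519531) 9.578477692476909
37943 [ 470.3656274  -159.90828969   42.53856134] [518.4688014  -20.07668604 289.51605335]
face 11120 [494.24648186 -86.40577776 268.09532302] [-0.99868794 -0.00361796  0.05108133] tilt 2.928018718083458
y [ 0.00362269 -0.99999344  0.        ] zz [5.10809914e-02 1.85051576e-04 9.98694497e-01] y ext [-66.41160757 -65.89436632   5.32226237  72.75794102  73.58368097] z ext [-187.24425362 -172.74059084   13.85612568   14.96531867]
```

Run:
```python
from h import *
f=np.load('pics/rest.npz'); im=f['im'].astype(int); W=f['W']; z=W[...,2]
reg=(abs(W[...,0]-505)<70)&(abs(W[...,1]+105)<70)&(z<115)
a=np.radians(81.57-90); xr=np.array([np.cos(a),np.sin(a),0]); yr=np.array([-xr[1],xr[0],0])
print('z pct',np.percentile(z[reg&(z>40)],[1,50,99]))
# predicted face normal: cos30 xr + sin30 z
n0=xr*np.cos(np.pi/6)+np.array([0,0,.5])
P=W[reg&(z>42)]; rng=np.random.default_rng(0);best=0
for _ in range(2000):
    q=P[rng.choice(len(P),3,0)];nn=np.cross(q[1]-q[0],q[2]-q[0]);l=np.linalg.norm(nn)
    if l<1: continue
    nn/=l
    if abs(nn@n0)<.95: continue
    k=abs((P-q[0])@nn)<1
    if k.sum()>best: best=k.sum();K=k
Q=P[K];cc=Q.mean(0);nn=np.linalg.svd(Q-cc)[2][2];nn*=np.sign(nn[2])
print('face',best,len(P),cc,nn,'tilt',np.degrees(np.arcsin(nn[2])),'yaw',np.degrees(np.arctan2(nn[1],nn[0])),'rest yaw',81.57-90)
y=np.cross([0,0,1],nn);y/=np.linalg.norm(y);zz=np.cross(nn,y)
A=W[reg&(z>33)&(abs((W-cc)@nn)<1.5)]
ye=np.percentile((A-cc)@y,[0,.5,99.5,100]);ze=np.percentile((A-cc)@zz,[0,.5,99.5,100]);print(ye,ze)
top=cc+y*(ye[1]+ye[2])/2+zz*ze[2]-6*nn; foot=top-75*zz
print('top mid',top,'foot',foot,'zz',zz)
o=np.array([507.72,-107.86,0]); print('foot in rest-centre frame',(foot-o)@xr,(foot-o)@yr,foot[2])
np.savez('plate.npz',n=nn,y=y,z=zz,foot=foot)
R=np.c_[y,nn,-zz]; print(np.linalg.det(R))
for h,name in((66,'grasp'),(66+70,'pre')):
    p=foot+zz*h; print(name,p,ctrl.solve_ik(p,R))
```

```text
z pct [40.15334246 89.9466764  97.06460497]
face 2004 3233 [ 496.06844211 -109.97569034   74.89078584] [ 0.85306891 -0.12618334  0.50631137] tilt 30.418442511073156 yaw -8.414005345063526 rest yaw -8.430000000000007
[-36.6559266  -36.10993162  36.48112403  40.90839228] [-48.8179784  -48.32705621  26.52722828  27.43659842]
top mid [ 477.69071248 -107.06969739   94.72869261] foot [ 515.25534236 -112.62614216   30.05238703] zz [-0.50086173  0.07408593  0.86235074]
foot in rest-centre frame 8.152649484289173 -3.609958717396503 30.052387026142952
0.9999999999999999
grasp [ 482.19846807 -107.73647076   86.96753594] [-0.50156376  0.04779135  2.24012522  0.47983808  0.39080481 -0.75762289]
pre [ 447.13814685 -102.55045564  147.33208782] [-0.54237623 -0.18945175  2.28382048  0.36323328  0.58123083 -0.65320281]
```

Run:
```python
from h import *
d=np.load('plate.npz'); n,y,z,foot=d['n'],d['y'],d['z'],d['foot']; R=np.c_[y,n,-z]
ctrl.gripper_to(50,30)
ctrl.move_ptp(foot+z*136,R)
s0=sensors.read_state()
hit=ctrl.move_l(foot+z*66,vel=60,threshold=8); s=sensors.read_state()
print('hit',hit,s['eef_pos'],s['force']-s0['force'])
if not hit:
    ctrl.gripper_to(0,30); s=sensors.read_state(); print('grip',s['grip_width'],s['force']-s0['force'])
    hit=ctrl.move_l(foot+z*66+z*70,vel=70); ctrl.gripper_to(0,90)
    s=sensors.read_state(); print(s['grip_width'],s['force']-s0['force'],s['t'],s['eef_pos'])
    snap('held')
```

```text
hit False [ 482.33883076 -107.83139478   87.32039164] [-1.02075778 -0.16747598 -0.68392334]
grip 11.769687909290447 [-4.49620483  0.38704303  4.46308908]
10.595063343798792 [-0.56572568  0.16275631 -0.71649101] 8.05 [ 447.03686264 -102.45699855  146.90114369]
```

View pics/held.png

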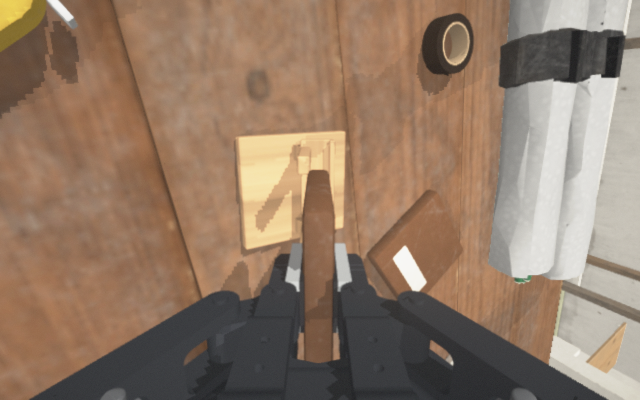

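The plate is held between the pads. Its near thin edge runs from (318,360) at the top to (318,172) at the foot, straight along the tool axis. Next, measure its in-hand pose from depth.

Run:
```python
from h import *
f=np.load('pics/held.npz'); W=f['W']; T=(W-f['p'])@f['R']; im=f['im'].astype(int)
m=(T[...,0]>28)&(T[...,0]<48)&(abs(T[...,1])<15)&(T[...,2]>-30)&(T[...,2]<95)
P=T[m]; print(len(P),P.min(0),P.max(0))
for a in range(-15,80,8):
    q=P[(P[:,2]>=a)&(P[:,2]<a+8)]
    if len(q): print(a,len(q),np.percentile(q[:,0],[5,50,95]).round(1),np.percentile(q[:,1],[2,50,98]).round(1))
print('z ext',np.percentile(P[:,2],[0,1,99,100]))
```

```text
2083 [ 28.02185338 -13.45732056 -10.33857448] [39.97876787  6.03680007 93.8919072 ]
-15 643 [28.5 32.3 36.1] [-5.1 -0.1  5.1]
-7 359 [29.5 36.4 37.2] [-5.9 -0.1  5.9]
1 177 [35.2 36.9 37.2] [-5.5  0.2  5.6]
9 148 [35.  36.9 37.2] [-5.8 -0.2  5.6]
17 128 [35.4 36.9 37.2] [-5.6 -0.2  5.5]
25 104 [34.9 36.9 37.2] [-5.7 -0.2  5.6]
33 99 [35.3 36.9 37.2] [-5.8 -0.2  5.2]
41 81 [35.2 36.9 37.1] [-5.6  0.3  5.5]
49 71 [34.7 36.8 37.2] [-5.8 -0.2  5.6]
57 49 [35.3 36.9 37.1] [-5.2 -0.2  5.4]
z ext [-10.33857448  -9.14932958  91.01179399  93.8919072 ]
```

The in-hand pose is clean: centred, square, foot about 66 mm ahead of the TCP. Moving to the jig.

```bash
cat >> h.py <<'E'
aj=np.radians(-11.66); xj=np.array([np.cos(aj),np.sin(aj),0]); yj=np.array([-xj[1],xj[0],0]); oj=np.array([566.65,137.65,0])
RJ=np.c_[yj,xj,[0,0,-1.]]
def jp(x,y,z): return oj+xj*x+yj*y+np.array([0,0,z])
def jst():
    s=sensors.read_state(); p=s['eef_pos']-oj; return np.array([p@xj,p@yj,p[2]]),np.array([s['force']@xj,s['force']@yj,s['force'][2]]),s
E
python3 - <<'E'
from h import *
s=sensors.read_state(); ctrl.move_l(s['eef_pos']+[0,0,60],vel=150)
ctrl.move_ptp(jp(-50,0,130),RJ)
ctrl.move_l(jp(-50,0,86),vel=80); ctrl.hold(.3); p,f0,s=jst(); print(p,f0)
hit=ctrl.move_l(jp(-50,0,70),vel=12,threshold=3); p,f,s=jst(); print(hit,p,f-f0,s['t'],s['grip_width'])
ctrl.hold(.5); p,f,s=jst(); print(p,f-f0,s['wrist_torque']); np.save('f0.npy',f0)
print((s['eef_rot'].T@RJ).round(4))
im,d,W=snap('placed')
t,dt=optics.grab_frame('top'); np.savez('pics/top1.npz',im=t,d=dt)
c=cv2.resize(t[135:225,230:330],None,fx=4,fy=4,interpolation=cv2.INTER_CUBIC)
cv2.imwrite('pics/p1.png',np.hstack([im[:,130:530],np.pad(c,((0,40),(0,0),(0,0)))])[:,:,::-1])
E
```

```text
[-49.62605447   0.18767056  86.53373267] [-0.04949882 -0.31742374  0.30658666]
True [-5.00056818e+01 -9.66927939e-03  7.63015996e+01] [0.20495885 1.16924389 3.12744368] 11.5333 11.080191915970161
[-5.00236343e+01  1.52398875e-02  7.63234627e+01] [-0.41558832  0.03570682  5.3063002 ] [-0.00311738 -0.04132219  0.01695602]
[[ 1. -0. -0.]
 [ 0.  1.  0.]
 [ 0. -0.  1.]]
```

View pics/p1.png

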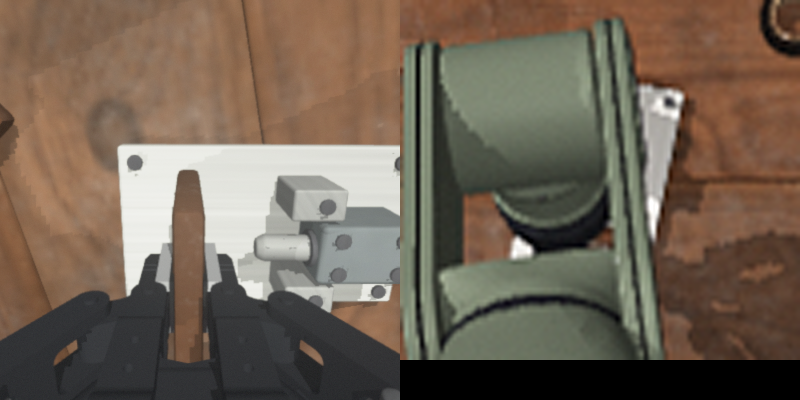

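The plate stands upright on the bare bed (left half, edge (188,175)–(188,360)). The plunger nose at (262,247) is still clear of it. The top view is blocked by the arm. Next, check centring and squareness numerically, then advance to just before the plunger.

Run:
```python
from h import *
f=np.load('pics/placed.npz'); W=f['W']; T=(W-f['p'])@f['R']; z=W[...,2]
J=np.stack([(W-oj)@xj,(W-oj)@yj,z],-1)
m=(abs(z-43.5)<2)&(J[...,0]>-5)&(J[...,0]<30)&(abs(J[...,1])<40)
n,l,st,_=cv2.connectedComponentsWithStats(m.astype(np.uint8))
for k in range(1,n):
    if st[k,4]>60: Q=J[l==k]; print(st[k],np.percentile(Q,[1,99],axis=0).round(1).tolist(),cv2.minAreaRect(Q[:,:2].astype(np.float32)))
m=(abs(z-9.6)<2.5)&(f['im'].min(-1)>110)&(J[...,0]>-100)&(J[...,0]<60)&(J[...,1]>20)&(J[...,1]<60)
Q=J[m]; e=[(a,np.percentile(Q[(Q[:,0]>a)&(Q[:,0]<a+8),1],99.5).round(1)) for a in range(-85,50,15) if ((Q[:,0]>a)&(Q[:,0]<a+8)).sum()>20]; print('bed +y edge',e)
m=(abs(J[...,0]+50)<10)&(J[...,1]>28)&(J[...,1]<48)&(z>14)&(z<80); Q=J[m]
for a in range(14,75,12):
    q=Q[(Q[:,2]>a)&(Q[:,2]<a+12)]; print(a,np.percentile(q[:,0],[2,50,98]).round(1),np.percentile(q[:,1],[50,95]).round(1))
m=(abs(z-34)<10)&(J[...,0]>-22)&(J[...,0]<8)&(abs(J[...,1])<10); Q=J[m]; print('plunger',np.percentile(Q,[1,50,99],axis=0).round(1))
```

```text
[ 420  189   59   33 1619] [[-0.2, 17.9, 41.8], [25.3, 33.4, 45.4]] ((12.948197364807129, 25.69464874267578), (26.76506805419922, 16.18587303161621), 0.16056670248508453)
[ 439  224   45   60 1146] [[11.9, -15.0, 41.6], [29.8, 15.9, 45.5]] ((20.650726318359375, 0.109130859375), (32.182559967041016, 18.62594223022461), 89.21910858154297)
[413 285  51  28 685] [[0.7, -32.3, 41.6], [25.4, -17.8, 45.4]] ((15.293400764465332, -20.764986038208008), (13.425657272338867, 28.957551956176758), 60.71874237060547)
bed +y edge [(-85, np.float64(49.4)), (-70, np.float64(49.3)), (-55, np.float64(49.4)), (-40, np.float64(49.3)), (-25, np.float64(49.3)), (-10, np.float64(49.4)), (5, np.float64(49.4)), (20, np.float64(49.3)), (35, np.float64(49.4))]
14 [-55.5 -50.  -44.2] [36.8 37.1]
26 [-55.5 -50.  -44.3] [36.8 37.1]
38 [-55.5 -50.  -44.2] [36.9 37.2]
50 [-55.5 -50.  -44.3] [36.9 37.3]
62 [-55.5 -50.  -44.2] [36.9 37.2]
74 [-55.2 -49.9 -44.3] [36.9 37.3]
plunger [[-14.8  -6.1  31.5]
 [ -3.7   2.1  38.9]
 [  7.8   6.4  41.2]]
```

All relative to the same camera, the plate is centred to within 0.3 mm, square, and plumb. Now slide it in.

Run:
```python
from h import *
f0=np.load('f0.npy')
ctrl.move_l(jp(-24,0,76.3),vel=40); ctrl.hold(.3); p,f,s=jst(); print('pre',p,f-f0,s['t'])
ctrl.move_l(jp(-9,0,76.3),vel=20); p,f,s=jst(); print('near',p,f-f0,s['wrist_torque'])
hit=ctrl.move_l(jp(-2,0,76.3),vel=5,threshold=14); p,f,s=jst(); print('stop',hit,p,f-f0,s['t'])
ctrl.hold(.5); p,f,s=jst(); print('held',p,f-f0,s['wrist_torque'],s['grip_width'])
im,d,W=snap('press')
J=np.stack([(W-oj)@xj,(W-oj)@yj,W[...,2]],-1)
m=(abs(J[...,0]+6)<9)&(J[...,1]>35)&(J[...,1]<40)&(J[...,2]>12)&(J[...,2]<86); Q=J[m]
for a in range(12,84,12):
    q=Q[(Q[:,2]>a)&(Q[:,2]<a+12)]
    if len(q): print(a,len(q),np.percentile(q[:,0],[2,50,98]).round(1),np.percentile(q[:,1],[50]).round(1))
print('foot z',np.percentile(Q[:,2],[0,1]))
cv2.imwrite('pics/pressc.png',cv2.resize(im[120:400,220:500],None,fx=2,fy=2)[:,:,::-1])
```

```text
pre [-25.96507672   0.09667917  76.3500238 ] [-4.78554816 -0.42156389  7.2999506 ] 13.2583
near [-16.66991606   0.16171137  76.35537138] [-18.67150581   0.6131827   21.92537494] [ 0.82495116  3.7018211  -0.01740672]
stop False [-11.43435731   0.17009397  76.35683294] [-22.78788349   0.28255299  25.29815763] 15.7083
held [-11.39979771   0.18679433  76.40966111] [-22.35864361  -0.45507089  25.93333372] [9.69785305e-01 4.53442683e+00 4.02381572e-03] 10.84256094631918
12 53 [-14.9 -11.6  -8. ] [37.]
24 77 [-14.8 -11.5  -7.7] [37.]
36 105 [-14.8 -10.8  -7.1] [37.1]
48 133 [-14.7 -10.9  -6.7] [37.1]
60 184 [-14.9 -10.7  -6.2] [37.1]
72 339 [-14.7 -10.4  -5.8] [37.]
foot z [12.68403657 15.01356139]
```

View pics/pressc.png

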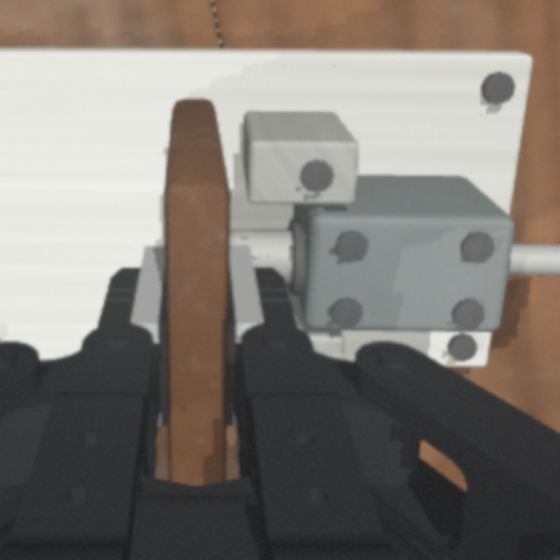

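The arm yields along x (about 2.4 N/mm) and loads the bed with 26 N, so friction has stopped the plate about 7 mm short of the stops (gap at (238,150)) and tilted it about 2°. I'll unload vertically in small steps and check whether the tilt is in the tool.

```bash
cat >> h.py <<'E'
def rep(tag):
    f0=np.load('f0.npy'); p,f,s=jst(); E=RJ.T@s['eef_rot']
    print(tag,'p',p.round(2),'F',(f-f0).round(1),'rotdeg',np.degrees(cv2.Rodrigues(E)[0].ravel()).round(2),'t',round(s['t'],2)); return p,f-f0
def face(name):
    im,d,W=snap(name); J=np.stack([(W-oj)@xj,(W-oj)@yj,W[...,2]],-1); out=[]
    m=(abs(J[...,0]+8)<14)&(J[...,1]>35)&(J[...,1]<40)&(J[...,2]>10)&(J[...,2]<86); Q=J[m]
    for a in range(12,84,12):
        q=Q[(Q[:,2]>a)&(Q[:,2]<a+12)]
        if len(q)>10: out.append((a+6,np.percentile(q[:,0],[2,50,98]).round(1).tolist()))
    print('face',out); return im
E
python3 - <<'E'
from h import *
rep('now')
ctrl.move_l(jp(-9,0,76.3),vel=20); rep('back')
for z in (76.8,77.3,78.3,79.3,80.3,81.3):
    ctrl.move_l(jp(-9,0,z),vel=10); ctrl.hold(.1); p,F=rep(f'z{z}')
    if F[2]<5: break
face('s1')
E
```

```text
now p [-11.43   0.17  76.37] F [-22.   -0.4  25.9] rotdeg [ 1.42 -0.16 -0.01] t 16.26
back p [-12.89   0.15  76.35] F [-8.6  0.4 11.3] rotdeg [ 0.64 -0.08 -0.01] t 16.76
z76.8 p [-12.9    0.14  76.33] F [-7.7  0.6  9.4] rotdeg [ 0.65 -0.08  0.  ] t 17.11
z77.3 p [-12.94   0.14  76.39] F [-7.7  0.6  7.6] rotdeg [ 0.65 -0.07  0.  ] t 17.46
z78.3 p [-1.339e+01  5.000e-02  7.640e+01] F [-6.6  1.8  2.5] rotdeg [ 0.7  -0.08  0.01] t 17.81
face [(18, [-19.4, -14.0, -9.0]), (30, [-19.2, -14.4, -8.9]), (42, [-19.1, -13.7, -8.6]), (54, [-18.7, -13.6, -8.3]), (66, [-18.6, -13.4, -8.2]), (78, [-18.3, -12.9, -7.9])]
```

```bash
cat >> h.py <<'E'
def RT(deg): return cv2.Rodrigues(yj*np.radians(deg))[0]@RJ
def servo(x,z,th,xmax,fx,tgt=-0.3,dx=1.0,n=25):
    for i in range(n):
        ctrl.move_l(jp(x,0,z),RT(th),vel=8); ctrl.hold(.08); p,f,s=jst(); F=f-np.load('f0.npy')
        rot=np.degrees(cv2.Rodrigues(RJ.T@s['eef_rot'])[0].ravel())
        print(f"cmd {x:.1f} {z:.1f} {th:.2f} | p {p.round(2)} F {F.round(1)} rot {rot.round(2)} T {(s['wrist_torque']@yj):.2f} t {s['t']:.1f}")
        if -F[0]>fx or x>=xmax: break
        th+=np.clip(.6*(tgt-rot[0]),-.5,.5); z+=np.clip(.15*(F[2]-3),-.4,.6); x+=dx
    return x,z,th
E
python3 - <<'E'
from h import *
c=servo(-9,78.3,0,6,16,n=14); np.save('c.npy',c); face('s2')
E
```

```text
cmd -9.0 78.3 0.00 | p [-1.352e+01  5.000e-02  7.639e+01] F [-6.3  1.5  1.7] rot [ 0.59 -0.04  0.  ] T 1.34 t 18.2
cmd -8.0 78.1 -0.50 | p [-13.73   0.09  76.37] F [-10.7   1.8   7.5] rot [ 0.26 -0.06  0.  ] T 2.02 t 18.6
cmd -7.0 78.7 -0.83 | p [-1.278e+01  6.000e-02  7.633e+01] F [-8.8  1.8  3.2] rot [-0.08 -0.06  0.  ] T 1.76 t 18.9
cmd -6.0 78.7 -0.96 | p [-1.264e+01  4.000e-02  7.635e+01] F [-10.7   2.7   5.5] rot [-0.09 -0.07  0.01] T 2.23 t 19.3
cmd -5.0 79.1 -1.09 | p [-1.135e+01  3.000e-02  7.634e+01] F [-9.   2.9  2.8] rot [-0.27 -0.07  0.  ] T 1.88 t 19.6
cmd -4.0 79.1 -1.11 | p [-1.116e+01  5.000e-02  7.635e+01] F [-11.5   2.    6.1] rot [-0.17 -0.08  0.01] T 2.27 t 20.0
cmd -3.0 79.6 -1.19 | p [-9.430e+00  3.000e-02  7.634e+01] F [-8.3  2.4  0.7] rot [-0.36 -0.07  0.  ] T 1.66 t 20.4
cmd -2.0 79.2 -1.16 | p [-9.160e+00  3.000e-02  7.633e+01] F [-12.    1.9   4.6] rot [-0.21 -0.08  0.  ] T 2.26 t 20.8
cmd -1.0 79.4 -1.21 | p [-8.240e+00  3.000e-02  7.632e+01] F [-11.1   2.6   4.2] rot [-0.26 -0.08  0.  ] T 2.12 t 21.1
cmd 0.0 79.6 -1.23 | p [-7.360e+00  4.000e-02  7.634e+01] F [-10.2   2.8   2.8] rot [-0.27 -0.08  0.  ] T 2.19 t 21.5
cmd 1.0 79.6 -1.25 | p [-6.840e+00  3.000e-02  7.634e+01] F [-12.6   2.9   4.1] rot [-0.22 -0.09  0.01] T 2.40 t 21.8
cmd 2.0 79.8 -1.30 | p [-5.920e+00  4.000e-02  7.637e+01] F [-11.9   2.7   3.9] rot [-0.26 -0.09  0.  ] T 2.34 t 22.2
cmd 3.0 79.9 -1.32 | p [-5.820e+00  7.000e-02  7.633e+01] F [-14.8   1.8   5.2] rot [-0.16 -0.1   0.02] T 2.69 t 22.5
cmd 4.0 80.2 -1.40 | p [-5.760e+00  5.000e-02  7.636e+01] F [-15.8   3.    5.6] rot [-0.12 -0.11  0.03] T 2.96 t 22.9
face [(18, [-10.9, -5.6, -0.7]), (30, [-11.1, -6.1, -0.5]), (42, [-11.0, -5.6, -0.5]), (54, [-10.9, -5.6, -0.4]), (66, [-10.9, -5.6, -0.3]), (78, [-10.7, -5.7, -0.4])]
```

It has reached the stops at TCP x ≈ -5.8. A residual top-forward tilt of about 0.3° remains, so I'll trim that and firm up the push.

Run:
```python
from h import *
x,z,th=np.load('c.npy'); 
c=servo(x-1,z,th-.5,20,24,tgt=-0.7,dx=.8,n=9); np.save('c.npy',c); ctrl.hold(.5); rep('end'); im=face('s3')
f=np.load('pics/s3.npz');W=f['W'];J=np.stack([(W-oj)@xj,(W-oj)@yj,W[...,2]],-1)
m=(J[...,1]>36)&(J[...,1]<38.5)&(abs(J[...,0]+6)<4)&(J[...,2]>12)&(J[...,2]<84);Q=J[m];print('edge y',np.percentile(Q[:,1],[5,50,95]))
m=(abs(J[...,2]-43.5)<1.5)&(J[...,0]>1)&(J[...,0]<24)&(J[...,1]>10)&(J[...,1]<36);print('stop y',np.percentile(J[m][:,1],[1,99]))
cv2.imwrite('pics/s3c.png',cv2.resize(im[120:400,220:500],None,fx=2,fy=2)[:,:,::-1])
```

```text
cmd 4.0 80.6 -2.01 | p [-6.130e+00  4.000e-02  7.634e+01] F [-15.7   3.3   3.9] rot [-0.68 -0.11  0.03] T 3.10 t 23.3
cmd 4.8 80.8 -2.02 | p [-6.000e+00  5.000e-02  7.636e+01] F [-17.8   3.1   5.3] rot [-0.6  -0.11  0.03] T 3.31 t 23.6
cmd 5.6 81.1 -2.08 | p [-5.950e+00  4.000e-02  7.636e+01] F [-18.3   3.1   6.1] rot [-0.56 -0.12  0.04] T 3.51 t 24.0
cmd 6.4 81.6 -2.16 | p [-5.960e+00  4.000e-02  7.633e+01] F [-19.8   3.7   5. ] rot [-0.54 -0.13  0.04] T 3.67 t 24.3
cmd 7.2 81.9 -2.26 | p [-5.930e+00  3.000e-02  7.634e+01] F [-21.4   3.5   6.6] rot [-0.54 -0.14  0.04] T 3.92 t 24.7
cmd 8.0 82.4 -2.35 | p [-5.930e+00  3.000e-02  7.635e+01] F [-21.3   4.1   5.4] rot [-0.53 -0.15  0.04] T 4.04 t 25.0
cmd 8.8 82.8 -2.45 | p [-5.880e+00  4.000e-02  7.636e+01] F [-22.8   4.7   6.2] rot [-0.53 -0.16  0.04] T 4.25 t 25.4
cmd 9.6 83.3 -2.55 | p [-5.860e+00  3.000e-02  7.636e+01] F [-23.1   5.    4.6] rot [-0.53 -0.17  0.04] T 4.43 t 25.7
cmd 10.4 83.5 -2.65 | p [-5.860e+00  2.000e-02  7.637e+01] F [-24.3   4.    6.5] rot [-0.53 -0.18  0.04] T 4.72 t 26.0
end p [-5.860e+00  3.000e-02  7.635e+01] F [-25.4   4.2   5.6] rotdeg [-0.53 -0.18  0.04] t 26.54
face [(18, [-10.9, -5.8, -0.5]), (30, [-11.0, -5.9, -0.5]), (42, [-11.1, -5.5, -0.5]), (54, [-11.0, -6.0, -0.5]), (66, [-11.0, -5.7, -0.5]), (78, [-11.0, -5.7, -0.5])]
edge y [36.45314092 37.00801539 37.32476299]
stop y [10.76433684 33.38840023]
```

View pics/s3c.png

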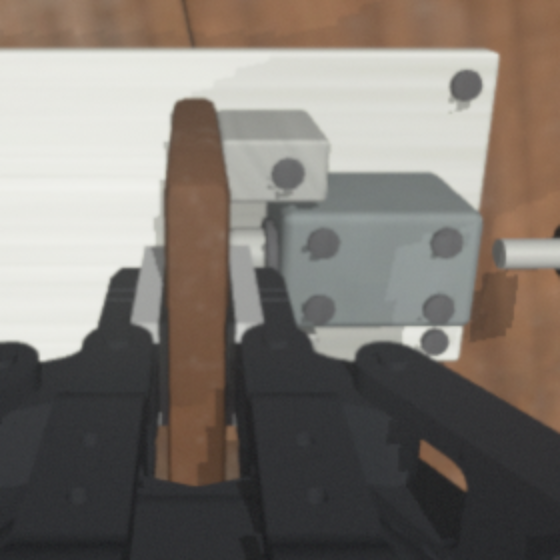

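The plate is flush on the visible stop at (222,155), its face is plumb, and tilt and yaw have stopped changing as the push grows. The push is steady at 25 N, so I'm handing in.

Run:
```python
from h import *
rep('final'); ctrl.finish_job()
```

```text
final p [-5.820e+00  3.000e-02  7.639e+01] F [-24.8   4.3   5. ] rotdeg [-0.53 -0.18  0.04] t 26.59
the job is handed in; nothing more can be done
```

I took the plate from the rest, stood it upright on the bare bed at about x = -50 mm, clear of the plunger, and slid it against the stops. I handed it in at 26.6 s with the gripper still on the plate and still pushing.

**Last checks:**
- **Seating:** the plate's front face is plumb within what the camera can measure and flush on the visible stop. It stopped moving as the push grew.
- **Push:** about 25 N forward, against the 8.8 N plunger spring, with about 5 N down on the bed and 4 N sideways.
- **Centring and squareness:** centred to about 0.3 mm, with tool yaw at 0.04°.

**What went wrong or is unconfirmed:**
- **First push stuck:** it stopped about 7 mm short of the stops, because the arm flexed and loaded the bed with 26 N, tilting the plate about 1.5–2°. I backed off, eased the downward load, and finished in small steps while correcting the tilt.
- **Plate turned slightly in the pads:** the tool ended 0.5° off vertical while the plate itself measured vertical.
- **Far stop not seen:** the plate and gripper hid the second stop. I inferred contact there from the yaw and the steady force.

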